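Complete the check-weight set and put it away in its case

ROBOT

A 7-joint arm with a two-finger parallel gripper is mounted at the origin on the work surface. World frame = base frame: x ahead of the robot, y to its left, z up, the work surface at z = 0. Lengths are in m, angles in rad, forces in N, time in s.
With the tool pointing down it reaches from about 0.4 to 0.85 m from the base axis. Payload 10.4 kg.
Tool frame: the origin (TCP) lies at the very end of the fingers, on their centre line; the grasp point (between the pads) lies 19 mm behind it; z points along the fingers, y is the direction in which the jaws open and shut (so a half turn about z gives the same grasp; the last joint's range is limited). The gripper opens to 87 mm and grips with 3 to 60 N. Pads are 19 mm wide; open, the fingers measure 117 mm over their backs; the gripper's body (75 mm by 190 mm) begins 51 mm behind the grasp point.
Start: joints at [1.173, 0.332, -0.065, 1.46, 0.022, 1.35, -0.088], TCP at [0.229, -0.582, 0.223] pointing down, gripper open.
Joint ranges: [-2.6, 2.6], [-0.5, 2.12], [-1.47, 1.34], [0.16, 2.42], [-1.27, 4.41], [0.06, 2.06], [-2.6, 2.6]. Speed limits (rad/s): [2.22, 2.22, 2.79, 2.79, 3.14, 3.14, 3.14].

INTERFACE

Orientations are given as a unit quaternion [x, y, z, w].
In Python, from bench import r, eyes, job gives the robot as it stands. The module is installed in compiled form; this text tells all that it offers.
- The arm moves only by the tool play_rows, never from a script. Its argument "motion" is a list of rows, each a list of 7 numbers: the shift along the tool's x, y, z as a fraction of full scale, then the turn, a rotation vector about the tool's x, y, z as a fraction of full scale, then the opening in per cent of the stroke, from 0 (shut) to 100 (fully open). A call has 1 to 5 rows; each row is the pose to reach, as a shift and turn from the pose commanded when the call began, along the tool's axes at that moment; what a row does not reach only later rows make up. Full scale, the value 1, is 0.2 m for a shift and 90 degrees for a turn. A row lasts 1/8 s, in which the tool goes at most 62.5 mm and 10.7 degrees, less where a joint would pass 70% of its speed; a pose out of reach is approached as far as the arm can. A call with a number of a shift or a turn outside -1 to 1 is refused whole. A call with a gripper value outside its range is refused whole. The fingers move at their own pace and stop on an object; "squeeze" is the grip in N (left out, the last holds). Time passes only in rows, so rows that repeat a pose let the fingers close. It gives the time, the measured TCP pose, the force and the opening at its end, in the units of the state.
- r.read_state(): the state, without advancing time (a new reading comes with each control period).
- eyes.camera(name): name is "side" or "top" or "wrist"; returns a dict with "image" (420x560x3 uint8, red, green, blue), "mtx" (3x3 intrinsics, pixels), "R" (3x3) and "t" (3): a world point X has camera coordinates R X + t. Camera axes: x right, y down, z forward; pixel columns grow to the right and rows downward; lengths in m; the calibration is good to about 2 mm. A picture is of the moment at which its call begins. There is no depth.
- job.close_job(): hands the job in, once; it reports no verdict.
Trained networks look in a picture, given as the dict that the camera call returned (one of the last four; its "shot" number tells which), for a name from the list of things; names that differ only in an ending like _2 or _b are one class to them, and where a whole thing is asked for, a point or a joint stands for the part that bears it (a point fixed in the world has none). Each returns a list of dicts, best first, with "p" (0 to 1); they miss things now and then, are a little off and sometimes report something else, mostly with a low value. They report only what shows in the picture. A call takes as long as a camera call. They do not tell look-alikes from the thing itself.
- eyes.regions_of(picture, label): "region" (420x560 bool, what is visible of it) and "xy" ([column, row] in pixels, amid what is visible of it).
- eyes.landmark_of(picture, label): "xy" ([column, row] in pixels: a listed point, or the origin of a listed thing).
The state is a dict: "time": time; "joint_positions": joint angles; "joint_vel": joint speeds; "joint_torque": joint torques, N m; "ee_pos": TCP position; "eef_rot": TCP orientation; "ft_force": force on the tool from outside, world axes, zero at the start; "torque": the same for the moment, N m; "width": finger opening in m.
Only numpy, scipy, OpenCV 4.12 (cv2) and the standard library are available. Lean on these libraries where they do the work, as an engineer would, in place of code of your own. Each camera call takes 0.05 s, during which the arm holds its last target. There are 200 camera calls.

TASK

Complete the set of check weights: slide the loose brass slotted mass onto the stem of the hanger, on top of the brass mass already there, pushed fully home and with its slot facing the opposite way to that one's slot. Then lift the loaded hanger by its knob and lower it gently all the way down into the blue tube case, upright, with both masses still on it, and let go. Leave the red plastic practice mass and everything else on the bench where they are.

Things in the scene. Friction and masses are not known exactly. Their poses are not given: they have to be found in the camera images.
- brass_center (a point): centre (half-way up) of the loose brass slotted mass, a round disc 52 mm in diameter and 14 mm thick, about 200 g, lying flat on the bench. Its slot is 8 mm wide, runs from the middle out through the rim along the disc's own +x axis, and its mouth flares, over the last 6 mm or so, to 18 mm at the rim; z is up. The slot's blind end stops the 6 mm stem when the disc is concentric with it (to within 1 mm)
- brass_slot (a point): middle of the slot's mouth at the rim of the loose brass mass, half-way up, 26 mm from its centre along its +x
- first_center (a point): centre (half-way up) of the brass mass that already sits loose on the hanger, of the same shape and size as the loose one; its slot opens along its own +x axis
- hanger: steel weight hanger, standing loose on the bench: round foot 55 mm (lower edge bevelled) in diameter and 10 mm thick, upright stem 6 mm in diameter from 10 to 56 mm, black round knob 16 mm in diameter from 56 to 80 mm above the underside; 200 g without masses. Origin: centre of the underside, z up the stem. The first mass fills 10 to 24 mm, so the second one rests at 24 to 38 mm and its centre at 31 mm
- hanger_knob (a point): centre of the hanger's black knob, on the axis, 68 mm above the hanger's underside; the hanger with both masses is lifted by it (about 600 g)
- case_mouth (a point): centre of the mouth of the blue tube case, which is fixed to the bench with a 100 mm square, 6 mm thick plywood base. The tube stands upright; its rim is 48 mm above the bench; inside it is 58 mm in diameter, flaring to about 70 mm in the top 7 mm
- case_floor (a point): centre of the inner floor of the case, 42 mm below the mouth, 6 mm above the bench; the underside of the hanger rests here when it is fully in
- spare_center (a point): centre of the red plastic practice mass, same shape and size as the brass one, lying flat on the bench; not to be used or moved
- amber: amber glass bottle, 72 mm in diameter, 190 mm tall, origin at the centre of the underside; bystander
- jar: glass jar with steel lid, 74 mm in diameter, 110 mm tall, origin at the centre of the underside; bystander
- beaker: open glass beaker, 72 mm in diameter, 100 mm tall, origin at the centre of the underside; bystander
- cap: loose blue bottle cap, 36 mm in diameter, 14 mm tall, origin at the centre of the underside; bystander
- spatula: small white-handled spatula, 150 mm long, lying flat along its x axis; bystander
Things that resemble listed ones, but are neither listed nor needed, are in the scene too. Leave any black or turquoise look-alike of the part that bears first_center alone.

How it is judged:
On the way, in this order (a step that is already met when the one before it is completed fails the run):
1. the loose brass mass sits on top of the first one on the stem, fully home, slots opposite, while the hanger still stands upright on the bench (z of brass_center in the frame of hanger between 0.0275 and 0.0345 m and horizontal distance between brass_center and hanger below 0.005 m and z of first_center in the frame of hanger between 0.0135 and 0.0205 m and horizontal distance between first_center and hanger below 0.006 m and x of brass_slot in the frame of first_center below -0.013 m and height (world z) of hanger below 0.004 m and angle between hanger's own z axis and vertical below 0.08 rad), for 0.3 s.
2. the loaded hanger is lifted clear of the bench (z of brass_center in the frame of hanger between 0.0275 and 0.0345 m and horizontal distance between brass_center and hanger below 0.005 m and z of first_center in the frame of hanger between 0.0135 and 0.0205 m and horizontal distance between first_center and hanger below 0.006 m and x of brass_slot in the frame of first_center below -0.013 m and height (world z) of hanger above 0.02 m), for 0.2 s.
At the end, for the whole second after the job is handed in: The hanger stands upright (0.06 rad) on the case floor (within 3 mm up, 4 mm sideways), still; both brass masses in place on it, within 5 mm (new) and 6 mm (first) of its axis and 3.5 mm in height, slots at least 120 degrees apart (z of brass_center in the frame of hanger between 0.0275 and 0.0345 m and horizontal distance between brass_center and hanger below 0.005 m and z of first_center in the frame of hanger between 0.0135 and 0.0205 m and horizontal distance between first_center and hanger below 0.006 m and x of brass_slot in the frame of first_center below -0.013 m and horizontal distance between hanger and case_floor below 0.004 m and z of hanger in the frame of case_floor below 0.003 m and angle between hanger's own z axis and vertical below 0.06 rad and linear speed of each of hanger, brass, first below 0.02 m/s); the robot touches nothing.
It fails at once if the hanger is dropped into the case instead of lowered (faster than 0.4 m/s inside it) (horizontal distance between hanger and case_floor below 0.02 m and z of hanger in the frame of case_floor below 0.042 m and linear speed of hanger above 0.4 m/s).
It fails at once if the red practice mass is moved more than 20 mm (distance of spare_center from where it was at the start of the episode above 0.02 m).
It fails at once if the hanger is tipped more than 0.5 rad (angle between hanger's own z axis and vertical above 0.5 rad).
It fails at once if a bystander is moved more than 30 mm (distance of any of amber, jar, beaker, cap, spatula from where it was at the start of the episode above 0.03 m).
It also fails if it takes over 72 s, if anything falls off the work surface, if the arm or the gripper's body presses on something with over 40 N, if the wrist force passes 120 N, or if a joint passes its speed limit or range.

## Working session

There is one attempt and no reset: what is moved stays moved. The work goes in short steps, Python scripts to look and compute and a tool call to move; the robot and the scene stay as the last step left them, time stands still between calls to the robot, and variables do not carry over. Pictures are saved under pics/ and viewed, about 8 in all and at most 12, crops included, and the job is handed in when it is done.

Besides the shell and the picture viewer there is one more tool, called as a command line: name --pt "numbers of a row" for each row, then --argument value for the rest. play_rows: Moves the arm, as the interface text tells. Shift numbers are shares of 0.2 m and turn numbers shares of 90 degrees, none past 1 either way. Its arguments: {"type":"object","properties":{"motion":{"type":"array","items":{"type":"array","items":{"type":"number"}}},"squeeze":{"type":"number"}},"required":["motion"]}

```bash
mkdir -p pics; cat > h.py <<'E'
import numpy as np, cv2
from scipy.spatial.transform import Rotation as Ro
from bench import r, eyes, job
def ray(p,xy,z):
    R,t,K=np.array(p["R"]),np.array(p["t"]),np.array(p["mtx"])
    c=-R.T@t; d=R.T@np.linalg.inv(K)@np.array([xy[0],xy[1],1.0])
    return c+d*(z-c[2])/d[2]
def px(p,X):
    q=np.array(p["mtx"])@(np.array(p["R"])@np.array(X)+np.array(p["t"])); return q[:2]/q[2]
def save(p,n,crop=None,s=1):
    im=p["image"][:,:,::-1]
    if crop: a,b,c,d=crop; im=im[b:d,a:c]
    cv2.imwrite("pics/"+n,cv2.resize(im,None,fx=s,fy=s,interpolation=cv2.INTER_CUBIC))
Z=dict(brass_center=.007,brass_slot=.007,first_center=.017,hanger=0,hanger_knob=.068,case_mouth=.048,case_floor=.006,spare_center=.007,amber=0,jar=0,beaker=0,cap=0,spatula=0)
E
python3 - <<'E'
from h import *
a=eyes.camera("top");b=eyes.camera("side")
cv2.imwrite("pics/a.png",cv2.resize(np.vstack([a["image"],b["image"]])[:,:,::-1],None,fx=.71,fy=.71))
save(a,"top.png",s=1.42)
for p,n in((a,"top"),(b,"side")):
    print(n,"cam",np.round(-np.array(p["R"]).T@p["t"],3))
    for l in Z:
        for d in eyes.landmark_of(p,l)[:3]:
            if d["p"]>.15: print(l,round(d["p"],2),np.round(d["xy"]),np.round(ray(p,d["xy"],Z[l]),3))
s=r.read_state();print(s["ee_pos"],Ro.from_quat(s["eef_rot"]).as_matrix().round(3),s["width"],s["time"])
E
```

```text
top cam [0.521 0.095 0.945]
brass_center 0.79 [414. 263.] [ 0.462 -0.235  0.007]
first_center 0.87 [361. 228.] [ 0.552 -0.108  0.017]
first_center 0.84 [320. 203.] [ 0.615 -0.011  0.017]
first_center 0.57 [323. 246.] [ 0.509 -0.015  0.017]
hanger 0.58 [323. 242.] [ 0.518 -0.016  0.   ]
hanger_knob 0.55 [322. 244.] [ 0.516 -0.006  0.068]
hanger_knob 0.32 [244. 224.] [0.565 0.171 0.068]
case_mouth 0.86 [240. 227.] [0.56  0.18  0.048]
case_floor 0.95 [244. 223.] [0.57  0.174 0.006]
spare_center 0.92 [422. 223.] [ 0.56  -0.26   0.007]
amber 0.95 [132. 224.] [0.577 0.448 0.   ]
jar 0.77 [315. 152.] [ 0.743 -0.005  0.   ]
jar 0.52 [242. 223.] [0.571 0.18  0.   ]
beaker 0.77 [400. 153.] [ 0.736 -0.219  0.   ]
cap 0.72 [295. 182.] [0.67  0.046 0.   ]
spatula 0.73 [254. 143.] [0.77  0.146 0.   ]
side cam [ 0.271 -1.208  0.858]
brass_center 0.69 [251. 294.] [ 0.454 -0.243  0.007]
brass_slot 0.8 [251. 283.] [ 0.461 -0.204  0.007]
first_center 0.76 [255. 235.] [ 0.51  -0.019  0.017]
first_center 0.65 [276. 255.] [ 0.544 -0.12   0.017]
first_center 0.59 [290. 231.] [ 0.611 -0.018  0.017]
hanger 0.61 [255. 240.] [ 0.511 -0.018  0.   ]
hanger 0.4 [257. 198.] [0.563 0.203 0.   ]
hanger_knob 0.56 [257. 217.] [ 0.518 -0.006  0.068]
case_mouth 0.65 [259. 188.] [0.563 0.183 0.048]
case_floor 0.73 [260. 201.] [0.565 0.177 0.006]
spare_center 0.81 [299. 291.] [ 0.569 -0.26   0.007]
spare_center 0.65 [243. 161.] [0.564 0.457 0.007]
amber 0.91 [245. 162.] [0.572 0.459 0.   ]
jar 0.89 [335. 229.] [ 0.747 -0.012  0.   ]
beaker 0.55 [360. 272.] [ 0.745 -0.214  0.   ]
cap 0.68 [261. 188.] [0.588 0.267 0.   ]
cap 0.66 [305. 217.] [0.678 0.066 0.   ]
spatula 0.52 [322. 200.] [0.761 0.148 0.   ]
[ 0.22883211 -0.58161976  0.22256763] [[ 0.931  0.366  0.   ]
 [ 0.366 -0.931 -0.   ]
 [ 0.     0.    -1.   ]] 0.08722065290011191 1.4
```

View pics/top.png

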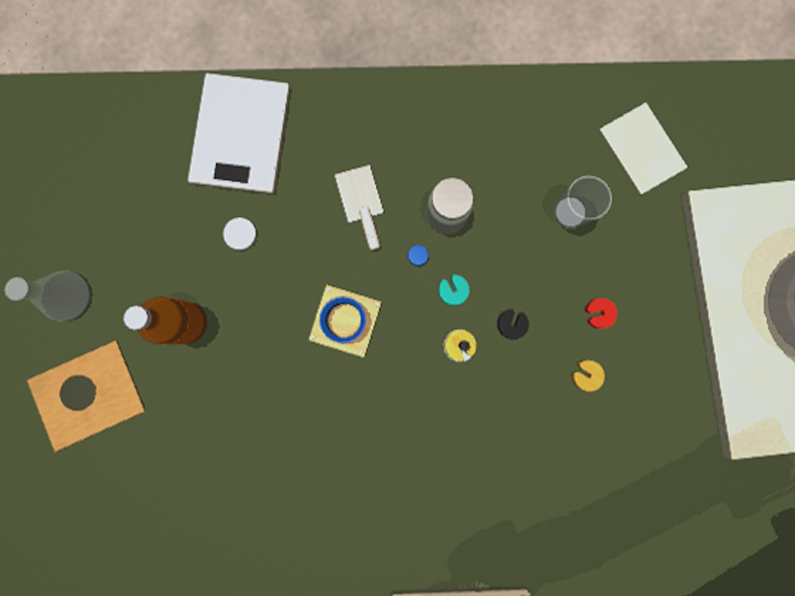

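View pics/a.png

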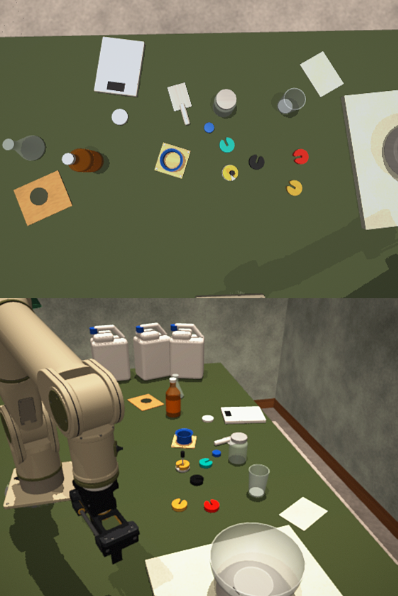

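The top view at 1.42x shows these slotted discs:
- Brass at (589,376). This is the only loose brass one, so it fits the description.
- Red at (601,313), the practice mass.
- Black at (513,323) and turquoise at (454,290), both look-alikes.
- Brass on the hanger, with the knob, at (460,345).

The blue tube is at (345,320). I'll confirm with one enlarged crop and measure the slots.

```bash
python3 - <<'E'
from h import *
a=eyes.camera("top")
def c(x,y,h=22): return cv2.resize(a["image"][y-h:y+h,x-h:x+h,::-1],(396,396),interpolation=cv2.INTER_CUBIC)
cv2.imwrite("pics/c.png",np.hstack([c(415,264),c(323,243)]))
for l in("brass_center","first_center"):
    for d in eyes.regions_of(a,l)[:3]:
        m=d["region"].astype(np.uint8); ys,xs=np.nonzero(m)
        (cx,cy),rad=cv2.minEnclosingCircle(np.c_[xs,ys].astype(np.float32))
        hsv=cv2.cvtColor(a["image"],cv2.COLOR_RGB2HSV)[ys,xs].mean(0)
        z=.007 if l[0]=="b" else .017
        C=ray(a,(cx,cy),z); M=ray(a,(xs.mean(),ys.mean()),z); v=C-M
        print(l,round(d["p"],2),cx,cy,round(rad,1),hsv.round(),C.round(4),"slotdir deg",np.degrees(np.arctan2(v[1],v[0])).round(1),np.linalg.norm(v).round(4))
E
```

```text
first_center 0.88 361.17242431640625 227.7413787841797 11.3 [59. 19. 50.] [ 0.5512 -0.1087  0.017 ] slotdir deg -37.3 0.0005
first_center 0.71 324.20001220703125 242.5500030517578 11.2 [ 27. 155. 204.] [ 0.5181 -0.0178  0.017 ] slotdir deg -143.9 0.0018
first_center 0.71 254.7883758544922 146.15353393554688 30.6 [ 34.  17. 208.] [0.7585 0.1442 0.017 ] slotdir deg -173.1 0.0156
```

View pics/c.png

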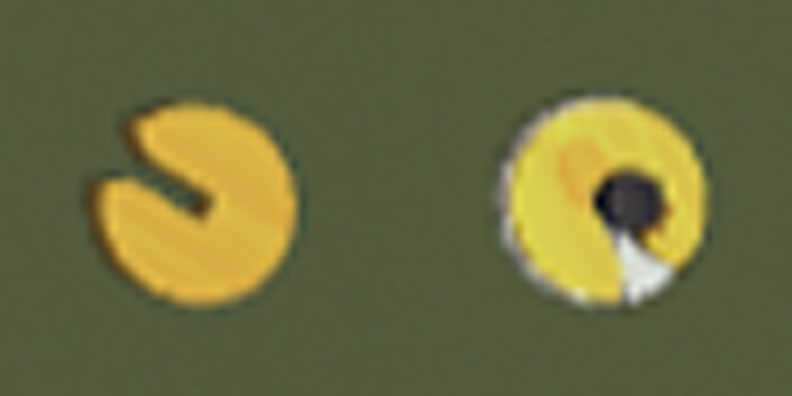

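The crop shows the loose brass mass on the left, with its slot pointing up-left. That is about 60° in world yaw. The hanger's brass mass is on the right, with its slot down-right at about -155°, so the new slot must end up near +25°. Next I'll move over the loose mass.

play_rows --pt "0.85 -0.59 0 0 0 -0.428 100" --pt "0.85 -0.59 0 0 0 -0.428 100" --pt "0.85 -0.59 0 0 0 -0.428 100" --pt "0.85 -0.59 0 0 0 -0.428 100" --pt "0.85 -0.59 0 0 0 -0.428 100"

```text
time: 2.17
ee_pos: [0.3448, -0.4086, 0.2229]
eef_rot: [0.866, 0.501, 0.0, 0.0]
ft_force: [-0.1, -0.7, 0.0]
width: 0.087
```

```bash
cat >> h.py <<'E'
def to(X,yaw=None):
    s=r.read_state(); R=Ro.from_quat(s["eef_rot"]).as_matrix(); p=np.array(s["ee_pos"])
    cy=np.degrees(np.arctan2(R[1,0],R[0,0]))
    print("t",s["time"],"pos",p.round(4),"yaw",cy.round(2),"tilt",R[2].round(4),"w",round(s["width"],4),"F",np.round(s["ft_force"],1))
    print("shift units",(R.T@(np.array(X)-p)/.2).round(4), "turn z", None if yaw is None else round(-(yaw-cy)/90,4))
E
python3 -c "
from h import *
to([.459,-.237,.2],60)"
```

```text
t 2.175 pos [ 0.3448 -0.4086  0.2229] yaw 60.12 tilt [-2.e-04  7.e-04 -1.e+00] w 0.087 F [-0.1 -0.7  0. ]
shift units [1.0282 0.0675 0.1145] turn z 0.0013
```

play_rows --pt "1 0.07 0.11 0 0 0 100" --pt "1 0.07 0.11 0 0 0 100" --pt "1 0.07 0.11 0 0 0 100" --pt "1 0.07 0.11 0 0 0 100" --pt "1 0.07 0.11 0 0 0 100"

```text
time: 2.8
ee_pos: [0.4557, -0.2444, 0.2004]
eef_rot: [0.867, 0.499, -0.0, -0.0]
ft_force: [-0.1, -1.1, 0.8]
width: 0.0867
```

```bash
cat >> h.py <<'E'
def fit(p,lab,z,lo,hi,near,rad=.026,name=None):
    "centre and slot yaw of a disc by mask template match in a rectified top-down patch (0.25 mm/px)"
    n=400; sc=.00025
    g=np.array([[near[0]-n/2*sc,near[1]-n/2*sc],[near[0]+n/2*sc,near[1]-n/2*sc],[near[0]-n/2*sc,near[1]+n/2*sc],[near[0]+n/2*sc,near[1]+n/2*sc]])
    src=np.float32([px(p,[*q,z]) for q in g]); dst=np.float32([[0,0],[n,0],[0,n],[n,n]])
    w=cv2.warpPerspective(p["image"],cv2.getPerspectiveTransform(src,dst),(n,n))  # col = +x, row = +y
    m=cv2.inRange(cv2.cvtColor(w,cv2.COLOR_RGB2HSV),lo,hi)
    m=cv2.morphologyEx(m,cv2.MORPH_OPEN,np.ones((5,5)))
    if name: cv2.imwrite("pics/"+name,np.hstack([w[:,:,::-1],cv2.cvtColor(m,cv2.COLOR_GRAY2BGR)]))
    best=(-9,)
    for a in range(-180,180,2):
        T=np.zeros((240,240),np.float32)-1; cv2.circle(T,(120,120),int(rad/sc),1,-1)
        u=np.array([np.cos(np.radians(a)),np.sin(np.radians(a))]); v=np.array([-u[1],u[0]])
        P=lambda s,q: (120+(u*s+v*q)/sc)
        poly=np.array([P(-.003,.004),P(.020,.004),P(.026,.009),P(.028,.009),P(.028,-.009),P(.026,-.009),P(.02,-.004),P(-.003,-.004)])
        cv2.fillPoly(T,[poly.astype(np.int32)],-1)
        R=cv2.matchTemplate((m/255.).astype(np.float32),T,cv2.TM_CCORR); _,s,_,l=cv2.minMaxLoc(R)
        if s>best[0]: best=(s,a,l)
    s,a,l=best; c=np.array([near[0]+(l[0]+120-n/2)*sc,near[1]+(l[1]+120-n/2)*sc])
    print("fit",lab,c.round(4),"slot yaw",a,"score",round(s/(np.pi*(rad/sc)**2),2)); return c,a
E
python3 - <<'E'
from h import *
to([.459,-.237,.2],60)
w=eyes.camera("wrist"); save(w,"w1.png")
print("cam",(-np.array(w["R"]).T@w["t"]).round(3))
for l in("brass_center","brass_slot"):
    for d in eyes.landmark_of(w,l)[:2]: print(l,round(d["p"],2),np.round(d["xy"],1),ray(w,d["xy"],.007).round(4))
fit(w,"brass",.014,(15,90,60),(35,255,255),(.459,-.237),name="f1.png")
fit(eyes.camera("top"),"brass top",.014,(15,90,60),(35,255,255),(.459,-.237))
E
```

```text
t 2.8 pos [ 0.4557 -0.2444  0.2004] yaw 59.88 tilt [-3.e-04 -2.e-04 -1.e+00] w 0.0867 F [-0.1 -1.1  0.8]
shift units [ 0.0404 -0.0044  0.0021] turn z -0.0013
cam [ 0.489 -0.187  0.362]
brass_center 0.83 [279.  179.7] [ 0.4611 -0.2365  0.007 ]
brass_center 0.25 [278.5 157. ] [ 0.4732 -0.2145  0.007 ]
brass_slot 0.57 [276.7 157.5] [ 0.4712 -0.2139  0.007 ]
fit brass [ 0.4585 -0.2338] slot yaw 54 score 0.74
fit brass top [ 0.4602 -0.2358] slot yaw 60 score 0.6
```

View pics/w1.png

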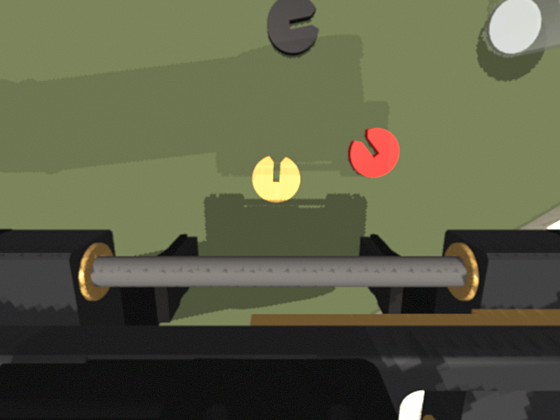

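The wrist view shows brass at (277,180) with its slot pointing up the image (tool +x), and red at (375,153), about 10 cm away. I'll go nearer and refine.

play_rows --pt "0.045 -0.01 0.65 0 0 0 100" --pt "0.045 -0.01 0.65 0 0 0 100" --pt "0.045 -0.01 0.65 0 0 0 100" --pt "0.045 -0.01 0.65 0 0 0 100" --pt "0.045 -0.01 0.65 0 0 0 100"

```text
time: 3.62
ee_pos: [0.4602, -0.2359, 0.0732]
eef_rot: [0.866, 0.5, 0.001, 0.002]
ft_force: [0.1, -0.4, 0.5]
width: 0.087
```

```bash
python3 - <<'E'
from h import *
to([.46,-.2355,.004],58)
w=eyes.camera("wrist"); 
fit(w,"brass",.014,(15,90,60),(35,255,255),(.459,-.237),name="f2.png")
for l in("brass_center","brass_slot"):
    for d in eyes.landmark_of(w,l)[:1]: print(l,round(d["p"],2),np.round(d["xy"],1),ray(w,d["xy"],.007).round(4))
E
```

```text
t 3.625 pos [ 0.4602 -0.2359  0.0732] yaw 59.95 tilt [-1.0e-04  4.2e-03 -1.0e+00] w 0.087 F [ 0.1 -0.4  0.5]
shift units [ 0.0011 -0.0033  0.3461] turn z 0.0216
fit brass [ 0.459  -0.2322] slot yaw 54 score 0.77
brass_center 0.89 [275. 218.] [ 0.4589 -0.2336  0.007 ]
brass_slot 0.65 [278.1 184.8] [ 0.4733 -0.2133  0.007 ]
```

View pics/f2.png

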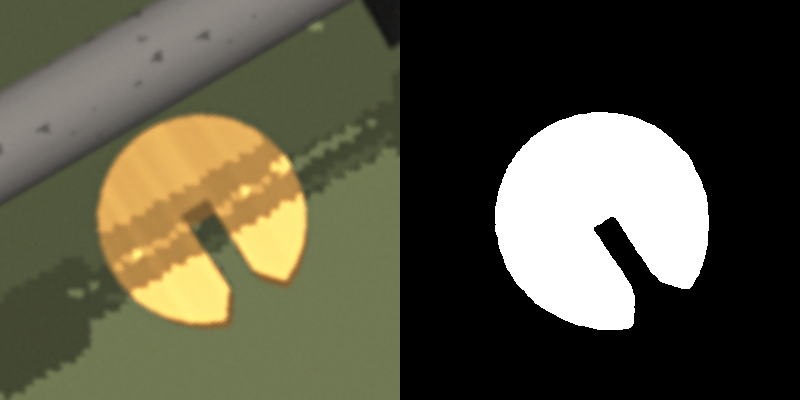

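The rectified patch shows the brass centre at (204,217), which is world (0.459,-0.2325). The slot yaw is 54°. Descending and gripping.

play_rows --pt "0.01 -0.013 0.17 0 0 0.067 100" --pt "0.01 -0.013 0.3 0 0 0.067 100" --pt "0.01 -0.013 0.346 0 0 0.067 100" --pt "0.01 -0.013 0.346 0 0 0.067 100" --pt "0.01 -0.013 0.346 0 0 0.067 100" --squeeze 25

```text
time: 4.4
ee_pos: [0.4582, -0.2319, 0.0023]
eef_rot: [0.891, 0.454, 0.0, 0.001]
ft_force: [0.1, 0.6, -0.3]
width: 0.0869
```

play_rows --pt "0 0 0 0 0 0 0" --pt "0 0 0 0 0 0 0" --pt "0 0 0 0 0 0 0" --pt "0 0 0 0 0 0 0" --pt "0 0 0 0 0 0 0" --squeeze 25

```text
time: 5.03
ee_pos: [0.4576, -0.2316, 0.0014]
eef_rot: [0.891, 0.454, 0.0, 0.0]
ft_force: [0.8, -1.2, -0.1]
width: 0.0511
```

play_rows --pt "0 0 -0.1 0 0 0 0" --pt "0 0 -0.3 0 0 0 0" --pt "0 0 -0.4 0 0 0 0" --pt "0 0 -0.4 0 0 0 0" --pt "0 0 -0.4 0 0 0 0"

```text
time: 5.65
ee_pos: [0.4567, -0.2313, 0.0802]
eef_rot: [0.891, 0.454, -0.001, -0.001]
ft_force: [-1.2, -0.1, -2.1]
width: 0.051
```

play_rows --pt "0.2 -0.2 -0.1 0 0 0.1 0" --pt "0.45 -0.44 -0.1 0 0 0.2 0" --pt "0.655 -0.637 -0.1 0 0 0.322 0" --pt "0.655 -0.637 -0.1 0 0 0.322 0" --pt "0.655 -0.637 -0.1 0 0 0.322 0"

```text
time: 6.28
ee_pos: [0.4308, -0.0501, 0.1004]
eef_rot: [0.976, 0.217, -0.001, -0.0]
ft_force: [0.1, -0.3, -1.6]
width: 0.0513
```

```bash
cat > m.py <<'E'
from h import *
from scipy.optimize import least_squares
to([.431,-.05,.03],25)
P={n:eyes.camera(n) for n in("wrist","top","side")}
z={"hanger":0,"hanger_knob":.068,"first_center":.017}
ob=[]
for n,p in P.items():
    for l in z:
        for d in eyes.landmark_of(p,l)[:3]:
            X=ray(p,d["xy"],z[l])
            if d["p"]>.2 and np.hypot(*(X[:2]-[.514,-.012]))<.03:
                print(n,l,round(d["p"],2),np.round(d["xy"],1),X.round(4)); 
save(P["wrist"],"w3.png",s=1.4)
fit(P["wrist"],"first",.024,(15,90,60),(35,255,255),(.514,-.012),name="f3.png")
fit(P["top"],"first top",.024,(15,90,60),(35,255,255),(.514,-.012),name="f3t.png")
E
python3 m.py
```

```text
t 6.275 pos [ 0.4308 -0.0501  0.1004] yaw 25.1 tilt [-1.4e-03 -8.0e-04 -1.0e+00] w 0.0513 F [ 0.1 -0.3 -1.6]
shift units [1.700e-03 3.000e-04 3.519e-01] turn z 0.0012
wrist hanger 0.74 [281.9  92.8] [ 0.5151 -0.0133  0.    ]
wrist first_center 0.6 [281.6  88. ] [ 0.5164 -0.0123  0.017 ]
top hanger 0.52 [325.  245.2] [ 0.5115 -0.0216  0.    ]
top hanger_knob 0.51 [324.7 245.7] [ 0.5111 -0.0124  0.068 ]
top first_center 0.72 [325.8 242. ] [ 0.5193 -0.0217  0.017 ]
side hanger 0.44 [250.8 239.7] [ 0.4989 -0.0128  0.    ]
side hanger_knob 0.7 [260.1 221. ] [ 0.5225 -0.027   0.068 ]
side first_center 0.61 [254.6 235.7] [ 0.5084 -0.02    0.017 ]
fit first [ 0.5175 -0.0152] slot yaw -158 score 0.59
fit first top [ 0.5188 -0.018 ] slot yaw -162 score 0.73
```

View pics/w3.png

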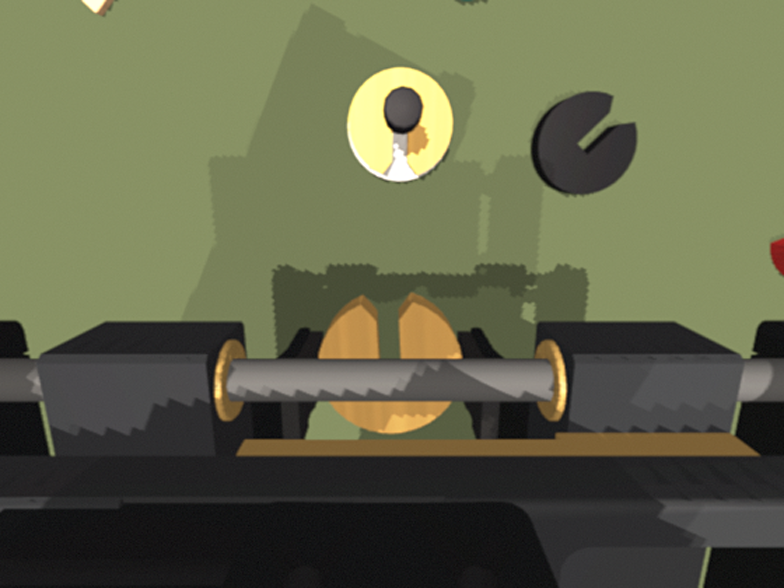

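The wrist view (1.4x) shows the hanger disc at (400,125) with its slot facing us at (399,170), and the knob at (403,110). The held disc is at (390,365) with its slot facing ahead, and black at (585,143) is off to the side. Next I'll measure the stem's lateral offset in the tool frame.

```bash
cat > m2.py <<'E'
from h import *
w=eyes.camera("wrist"); im=w["image"]; s=r.read_state(); R=Ro.from_quat(s["eef_rot"]).as_matrix(); p0=np.array(s["ee_pos"])
def tool(X): return (R.T@(np.array(X)-p0)*1000).round(1)
hsv=cv2.cvtColor(im,cv2.COLOR_RGB2HSV)
c=px(w,[.516,-.014,.068]).astype(int); y0,x0=max(c[1]-35,0),c[0]-35
sub=im[y0:c[1]+35,x0:c[0]+35]; m=(sub.max(2)<85).astype(np.uint8)
n,l,st,ce=cv2.connectedComponentsWithStats(m)
for i in range(1,n):
    if st[i,4]>150:
        q=ce[i]+[x0,y0]; X=ray(w,q,.068); print("dark",st[i],q.round(1),X.round(4),"tool mm",tool(X))
hi=eyes.regions_of(w,"hanger")[:1]+eyes.regions_of(w,"first_center")[:2]
for d in hi:
    ys,xs=np.nonzero(d["region"]); k=[(xs.min()+xs.max())/2,(ys.min()+ys.max())/2]; print(round(d["p"],2),xs.min(),xs.max(),ys.min(),ys.max(),tool(ray(w,k,.02)),len(xs))
c0,a=fit(w,"first",.024,(15,70,60),(35,255,255),(.514,-.012)); print(tool([*c0,.024]))
# held disc: brass mask
m=cv2.inRange(hsv,(8,70,60),(28,255,255)); m[:200]=0; m[312:]=0
ys,xs=np.nonzero(m); g=(xs>200)&(xs<350); xs,ys=xs[g],ys[g]
zc=p0[2]-.0014+.014
row=[(xs[ys==y].min(),xs[ys==y].max()) for y in (248,250,252)if (ys==y).any()]
print(row,[tool(ray(w,[sum(q)/2,y],zc)) for q,y in zip(row,(248,250,252))])
for y in(228,234,240,246):
    x=np.sort(xs[ys==y]); d=np.diff(x); 
    if len(d): i=d.argmax(); print("gap",y,x[i],x[i+1],tool(ray(w,[(x[i]+x[i+1])/2,y],zc)))
E
python3 m2.py
```

```text
dark [ 25  19  27  32 282] [286.9  82.1] [ 0.5162 -0.0166  0.068 ] tool mm [91.2  4.7 33.4]
0.79 267 299 63 129 [88.   3.2 81.4] 1194
0.74 246 321 49 125 [94.1  3.5 81.4] 3455
0.67 376 453 66 139 [83.6 98.2 81.4] 4022
fit first [ 0.5175 -0.015 ] slot yaw -158 score 0.72
[93.   3.9 77.4]
[(np.int64(228), np.int64(328)), (np.int64(227), np.int64(329)), (np.int64(227), np.int64(329))] [array([  8.2,  -0.3, -12.6]), array([  7.2,  -0.3, -12.6]), array([  6.1,  -0.3, -12.6])]
gap 228 269 284 [ 18.6  -1.  -12.6]
gap 234 270 284 [ 15.5  -0.8 -12.6]
gap 240 270 284 [ 12.4  -0.8 -12.6]
gap 246 271 285 [  9.3  -0.3 -12.6]
```

play_rows --pt "0 0.022 0.2 0 0 0.028 0" --pt "0 0.022 0.364 0 0 0.028 0" --pt "0 0.022 0.364 0 0 0.028 0" --pt "0 0.022 0.364 0 0 0.028 0"

```text
time: 7.52
ee_pos: [0.4341, -0.0546, 0.0297]
eef_rot: [0.981, 0.195, 0.001, 0.0]
ft_force: [1.0, 0.1, -1.7]
width: 0.0509
```

```bash
python3 -c "
from h import *
to([.516,-.015,.0275])"; python3 m2.py; python3 -c "
from h import *
save(eyes.camera('wrist'),'w4.png',s=1.4)"
```

```text
t 7.525 pos [ 0.4341 -0.0546  0.0297] yaw 22.47 tilt [ 1.e-03  5.e-04 -1.e+00] w 0.0509 F [ 1.   0.1 -1.7]
shift units [ 0.4539 -0.0266  0.0113] turn z None
dark [ 15   2  46  61 967] [266.5  52.2] [ 0.5173 -0.0155  0.068 ] tool mm [ 91.6  -4.5 -37.9]
0.58 231 309 20 131 [91.  -4.6 10.1] 3514
0.85 400 510 31 136 [87.2 88.4 10.2] 8222
0.71 216 321 15 125 [93.5 -5.3 10.1] 6187
fit first [ 0.5172 -0.015 ] slot yaw -156 score 0.65
[91.7 -5.   6.1]
[(np.int64(228), np.int64(328)), (np.int64(227), np.int64(329)), (np.int64(227), np.int64(329))] [array([  8.1,  -0.5, -12.6]), array([  7. ,  -0.5, -12.6]), array([  5.9,  -0.5, -12.6])]
gap 228 270 284 [ 18.4  -1.  -12.6]
gap 234 270 284 [ 15.3  -1.  -12.6]
gap 240 270 284 [ 12.2  -1.  -12.6]
gap 246 271 285 [  9.1  -0.5 -12.6]
```

View pics/w4.png

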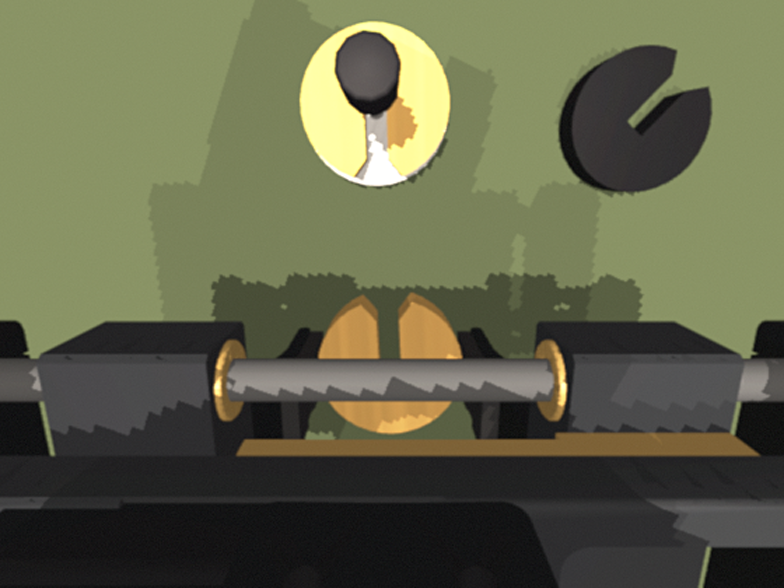

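play_rows --pt "0.1 -0.005 0 0 0 0 0" --pt "0.2 -0.01 0 0 0 0 0" --pt "0.28 -0.0135 0 0 0 0 0" --pt "0.3 -0.0145 0 0 0 0 0" --pt "0.3 -0.0145 0 0 0 0 0"

```text
time: 8.35
ee_pos: [0.4875, -0.0291, 0.0285]
eef_rot: [0.981, 0.195, -0.0, 0.0]
ft_force: [-1.1, -0.2, -2.4]
width: 0.0513
```

```bash
python3 -c "
from h import *
to([.5172,-.0153,.0275])
save(eyes.camera('wrist'),'w5.png',s=1.4)"
```

```text
t 8.35 pos [ 0.4875 -0.0291  0.0285] yaw 22.48 tilt [-4.e-04 -1.e-04 -1.e+00] w 0.0513 F [-1.1 -0.2 -2.4]
shift units [ 0.1638 -0.007   0.0049] turn z None
```

View pics/w5.png

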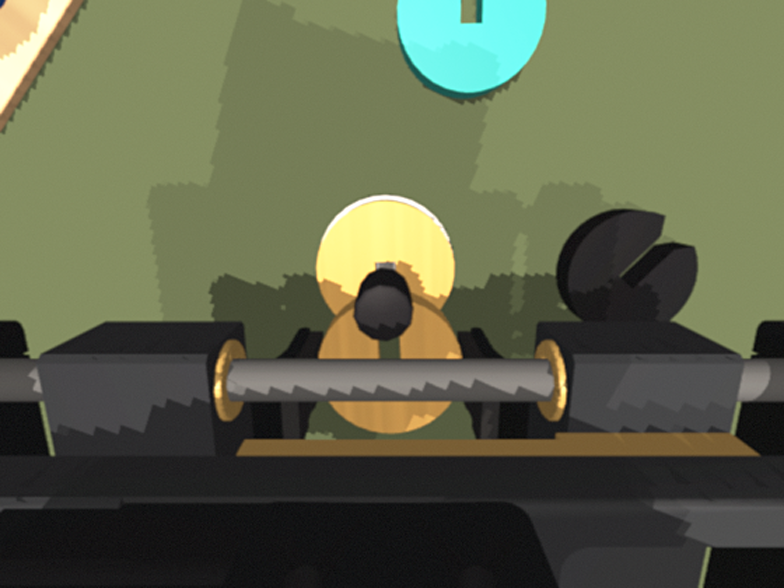

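The knob at (384,305) lines up with the slot at x=388, and nothing is in contact yet. I'll slide it home slowly.

play_rows --pt "0.04 -0.002 0.002 0 0 0 0" --pt "0.08 -0.004 0.004 0 0 0 0" --pt "0.11 -0.005 0.004 0 0 0 0" --pt "0.135 -0.006 0.004 0 0 0 0" --pt "0.15 -0.007 0.004 0 0 0 0"

```text
time: 9.02
ee_pos: [0.5152, -0.0161, 0.0277]
eef_rot: [0.981, 0.195, -0.0, -0.0]
ft_force: [-0.6, 0.7, -1.9]
width: 0.051
```

play_rows --pt "0.01 0 0 0 0 0 0" --pt "0.02 -0.001 0 0 0 0 0" --pt "0.03 -0.002 0 0 0 0 0" --pt "0.03 -0.002 0 0 0 0 0"

```text
time: 9.52
ee_pos: [0.5203, -0.0137, 0.0277]
eef_rot: [0.981, 0.195, -0.0, 0.0]
ft_force: [-0.5, -1.1, -1.8]
width: 0.051
```

```bash
python3 -c "
from h import *
to([.5172,-.0153,.0275])
save(eyes.camera('wrist'),'w6.png',s=1.4)"
```

```text
t 9.525 pos [ 0.5203 -0.0137  0.0277] yaw 22.46 tilt [-1.e-04  1.e-04 -1.e+00] w 0.051 F [-0.5 -1.1 -1.8]
shift units [-0.0173  0.0015  0.0009] turn z None
```

View pics/w6.png

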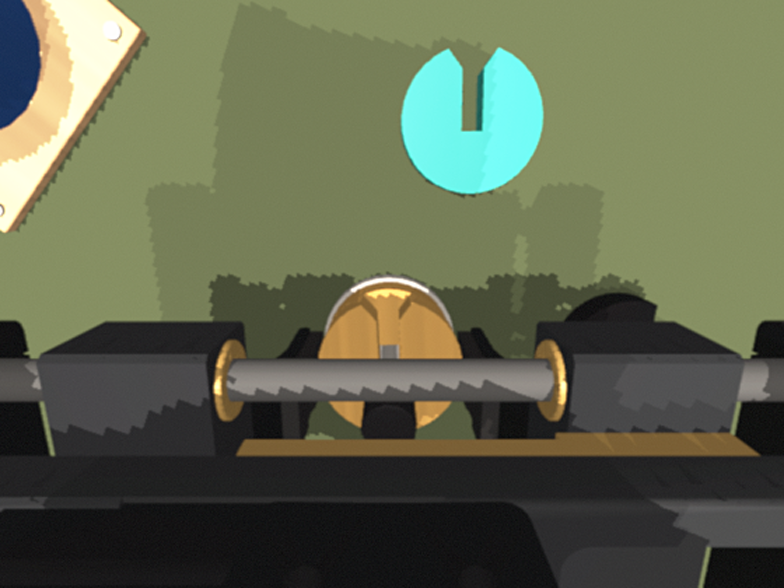

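The stem is in the slot, with its front edge at (390,352). I'll push further and check whether the stem stops moving relative to the disc.

play_rows --pt "0.01 -0.0005 0 0 0 0 0" --pt "0.02 -0.001 0 0 0 0 0" --pt "0.03 -0.0015 0 0 0 0 0" --pt "0.03 -0.0015 0 0 0 0 0"

```text
time: 10.07
ee_pos: [0.5261, -0.0108, 0.0278]
eef_rot: [0.981, 0.195, 0.0, -0.0]
ft_force: [-0.2, 0.4, -2.2]
width: 0.0513
```

```bash
cat > q.py <<'E'
import sys
from h import *
to([.5172,-.0153,.0275])
w=eyes.camera('wrist'); c=w["image"][185:330,215:345,::-1]
cv2.imwrite("pics/"+sys.argv[1],cv2.resize(c,None,fx=4,fy=4,interpolation=cv2.INTER_CUBIC))
print(w["image"][236:258,277:281].mean(1).round().astype(int).tolist())
E
python3 q.py w7.png
```

```text
t 10.075 pos [ 0.5261 -0.0108  0.0278] yaw 22.48 tilt [ 5.e-04  0.e+00 -1.e+00] w 0.0513 F [-0.2  0.4 -2.2]
shift units [-0.0495  0.0037  0.0015] turn z None
[[194, 145, 77], [194, 145, 77], [193, 144, 75], [193, 144, 76], [193, 145, 77], [194, 145, 76], [194, 146, 77], [194, 145, 76], [195, 146, 75], [188, 142, 79], [146, 124, 98], [118, 112, 105], [115, 110, 105], [117, 111, 106], [116, 111, 105], [117, 112, 106], [116, 111, 104], [118, 111, 106], [118, 112, 106], [112, 106, 100], [75, 72, 68], [70, 68, 65]]
```

View pics/w7.png

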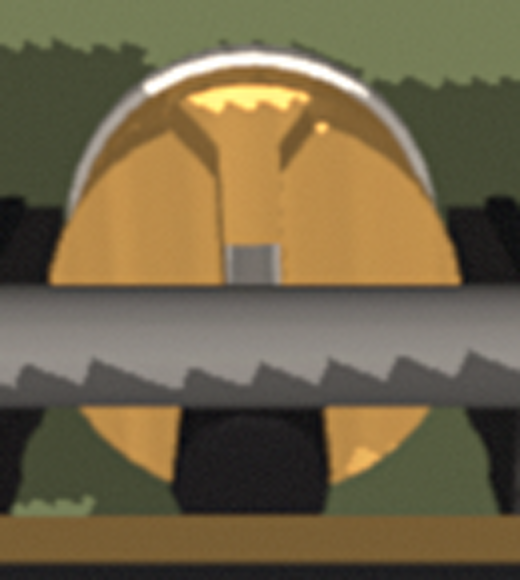

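The stem edge is still at row 246 while the hanger was pushed 6 mm along, so the disc is home. I'll lower it 2 mm and release.

play_rows --pt "0 0 0.01 0 0 0 0" --pt "0 0 0.01 0 0 0 0" --pt "0 0 0.01 0 0 0 100" --pt "0 0 0.01 0 0 0 100" --pt "0 0 0.01 0 0 0 100"

```text
time: 10.75
ee_pos: [0.5259, -0.0111, 0.0259]
eef_rot: [0.981, 0.195, 0.0, 0.0]
ft_force: [0.2, 1.1, 0.5]
width: 0.0734
```

play_rows --pt "0 0 0 0 0 0 100" --pt "0 0 0 0 0 0 100" --pt "-0.13 0 -0.12 0 0 0 100" --pt "-0.25 0 -0.25 0 0 0 100" --pt "-0.25 0 -0.25 0 0 0 100"

```text
time: 11.38
ee_pos: [0.4797, -0.0312, 0.0773]
eef_rot: [0.981, 0.194, 0.001, 0.001]
ft_force: [0.2, 0.8, -0.3]
width: 0.0871
```

```bash
cat > k.py <<'E'
import sys
from h import *
s=r.read_state(); to([.523,-.012,.049])
w=eyes.camera("wrist"); save(w,sys.argv[1],s=1.4)
R=Ro.from_quat(s["eef_rot"]).as_matrix(); p0=np.array(s["ee_pos"])
c,a=fit(w,"disc",.038,(10,70,60),(35,255,255),(.524,-.012)); print("tool mm",(R.T@(np.array([*c,.038])-p0)*1000).round(1))
for l,z in(("hanger_knob",.068),("hanger",0),("brass_center",.031)):
    for d in eyes.landmark_of(w,l)[:1]: X=ray(w,d["xy"],z); print(l,round(d["p"],2),np.round(d["xy"]),X.round(4),"tool mm",(R.T@(X-p0)*1000).round(1))
E
python3 k.py w8.png
```

```text
t 11.375 pos [ 0.4797 -0.0312  0.0773] yaw 22.39 tilt [ 0.0019  0.0025 -1.    ] w 0.0871 F [ 0.2  0.8 -0.3]
shift units [ 0.2363 -0.0066  0.1421] turn z None
fit disc [ 0.525  -0.0112] slot yaw -170 score 0.69
tool mm [49.4 -1.3 39.4]
hanger_knob 0.6 [278. 160.] [ 0.5251 -0.0121  0.068 ] tool mm [49.3 -0.4  9.4]
hanger 0.7 [273. 151.] [ 0.5235 -0.0085  0.    ] tool mm [49.  -4.5 77.4]
brass_center 0.81 [274. 152.] [ 0.5257 -0.0093  0.031 ] tool mm [50.7 -2.9 46.4]
```

View pics/w8.png

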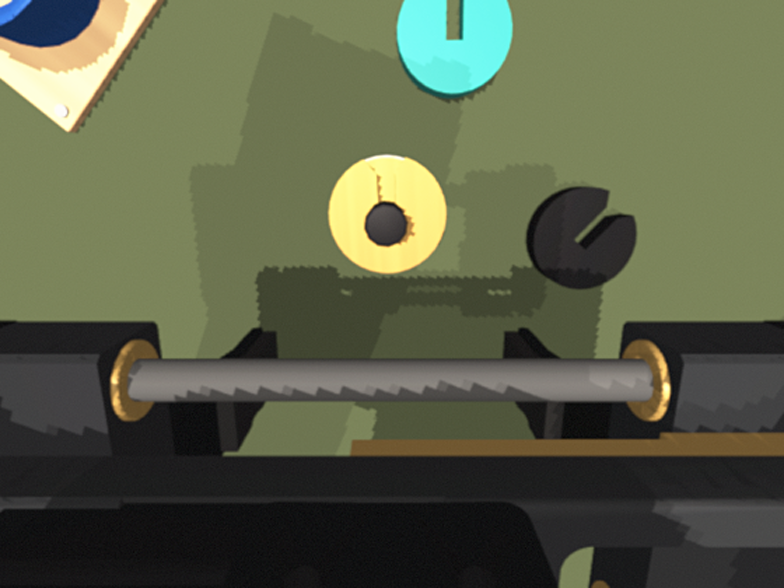

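The masses are stacked concentrically at (387,213), with the upper slot pointing up the image. The first mass's slot pointed down. The knob is at (386,223). Moving in to grip the knob.

play_rows --pt "0.15 -0.004 0.05 0 0 0 100" --pt "0.246 -0.005 0.12 0 0 0 100" --pt "0.246 -0.005 0.142 0 0 0 100" --pt "0.246 -0.005 0.142 0 0 0 100" --pt "0.246 -0.005 0.142 0 0 0 100"

```text
time: 12.2
ee_pos: [0.5243, -0.0108, 0.0476]
eef_rot: [0.981, 0.195, -0.0, 0.0]
ft_force: [-0.8, -0.6, -0.4]
width: 0.0872
```

play_rows --pt "0 0 0 0 0 0 0" --pt "0 0 0 0 0 0 0" --pt "0 0 0 0 0 0 0" --pt "0 0 0 0 0 0 0" --pt "0 0 0 0 0 0 0" --squeeze 35

```text
time: 12.82
ee_pos: [0.5246, -0.0105, 0.0473]
eef_rot: [0.981, 0.195, 0.0, 0.0]
ft_force: [0.6, -0.5, -0.4]
width: 0.0447
```

play_rows --pt "0 0 0 0 0 0 0" --pt "0 0 0 0 0 0 0" --pt "0 0 0 0 0 0 0"

```text
time: 13.2
ee_pos: [0.5247, -0.0105, 0.0474]
eef_rot: [0.981, 0.195, 0.0, 0.0]
ft_force: [1.4, -1.7, -0.3]
width: 0.0152
```

```bash
python3 - <<'E'
from h import *
to([.565,.178,.12])
for n in("top","side"):
    p=eyes.camera(n)
    for l in("case_mouth","case_floor"):
        for d in eyes.landmark_of(p,l)[:1]: print(n,l,round(d["p"],2),np.round(d["xy"],1),ray(p,d["xy"],Z[l]).round(4))
    # blue rim
    hsv=cv2.cvtColor(p["image"],cv2.COLOR_RGB2HSV); m=cv2.inRange(hsv,(100,120,40),(130,255,255))
    c=px(p,[.567,.178,.048]).astype(int); k=np.zeros_like(m); cv2.circle(k,tuple(map(int,c)),30,255,-1); m&=k
    ys,xs=np.nonzero(m); (cx,cy),rad=cv2.minEnclosingCircle(np.c_[xs,ys].astype(np.float32)); print(n,"blue",cx,cy,rad,ray(p,(cx,cy),.048).round(4))
E
```

```text
t 13.2 pos [ 0.5247 -0.0105  0.0474] yaw 22.46 tilt [ 1.e-04  2.e-04 -1.e+00] w 0.0152 F [ 1.4 -1.7 -0.3]
shift units [ 0.5465 -0.7941 -0.3633] turn z None
top case_mouth 0.73 [241.7 226.5] [0.5606 0.1768 0.048 ]
top case_floor 0.96 [242.5 224.8] [0.5666 0.1786 0.006 ]
top blue 240.88143920898438 224.70619201660156 16.17049217224121 [0.5648 0.1786 0.048 ]
side case_floor 0.63 [257. 200.] [0.5579 0.1844 0.006 ]
side blue 0.0 0.0 0.0 [-0.7413  3.3944  0.048 ]
```

play_rows --pt "0 0 -0.05 0 0 0 0" --pt "0 0 -0.15 0 0 0 0" --pt "0 0 -0.3 0 0 0 0" --pt "0 0 -0.4 0 0 0 0" --pt "0 0 -0.4 0 0 0 0"

```text
time: 14.12
ee_pos: [0.5253, -0.0102, 0.1287]
eef_rot: [0.981, 0.195, 0.001, 0.0]
ft_force: [-0.2, 0.1, -4.9]
width: 0.0147
```

play_rows --pt "0.02 -0.15 0 0 0 0 0" --pt "0.05 -0.35 0 0 0 0 0" --pt "0.08 -0.6 0 0 0 0 0" --pt "0.1 -0.75 0 0 0 0 0" --pt "0.1 -0.79 0 0 0 0 0"

```text
time: 14.75
ee_pos: [0.4811, 0.1455, 0.1263]
eef_rot: [0.98, 0.197, -0.001, -0.0]
ft_force: [-0.2, -0.4, -5.5]
width: 0.0147
```

play_rows --pt "0 0 0 0 0 0 0" --pt "0 0 0 0 0 0 0"

```text
time: 15.0
ee_pos: [0.4829, 0.1418, 0.1269]
eef_rot: [0.981, 0.194, -0.0, 0.0]
ft_force: [-0.7, -0.1, -5.1]
width: 0.0145
```

```bash
python3 - <<'E'
from h import *
s=r.read_state(); to([.565,.178,.12])
w=eyes.camera("wrist"); save(w,"w9.png",s=1.4)
R=Ro.from_quat(s["eef_rot"]).as_matrix(); p0=np.array(s["ee_pos"])
for l in("case_mouth","case_floor"):
    for d in eyes.landmark_of(w,l)[:1]: X=ray(w,d["xy"],Z[l]); print(l,round(d["p"],2),np.round(d["xy"],1),X.round(4),"tool mm",(R.T@(X-p0)*1000).round(1))
E
```

```text
t 15.0 pos [0.4829 0.1418 0.1269] yaw 22.36 tilt [-8.e-04  4.e-04 -1.e+00] w 0.0145 F [-0.7 -0.1 -5.1]
shift units [ 0.4485 -0.0114  0.034 ] turn z None
case_mouth 0.85 [270.8  95.1] [0.5625 0.1805 0.048 ] tool mm [88.4 -5.6 78.8]
case_floor 0.75 [272.7  95.3] [0.5662 0.1814 0.006 ] tool mm [ 92.2  -5.  120.8]
```

View pics/w9.png

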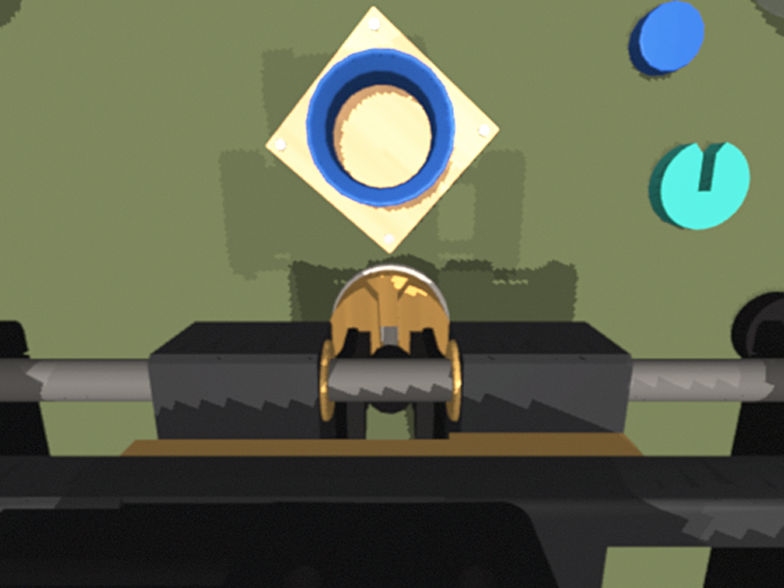

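The view shows the loaded hanger held at (390,300) and the blue tube with its rim centre at about (381,127). I've now viewed 12 pictures, so from here I go by numbers only. Refining the tube centre and the held foot offset.

```bash
cat > t.py <<'E'
from h import *
s=r.read_state(); to([.565,.178,.12])
w=eyes.camera("wrist"); im=w["image"]; R=Ro.from_quat(s["eef_rot"]).as_matrix(); p0=np.array(s["ee_pos"])
T=lambda q,z:(R.T@(ray(w,q,z)-p0)*1000)
hsv=cv2.cvtColor(im,cv2.COLOR_RGB2HSV)
m=cv2.inRange(hsv,(100,120,40),(130,255,255)); n,l,st,ce=cv2.connectedComponentsWithStats(m)
i=1+np.argmin([np.hypot(*(c-[272,92])) if a>500 else 999 for c,a in zip(ce[1:],st[1:,4])])
cs,_=cv2.findContours((l==i).astype(np.uint8),cv2.RETR_EXTERNAL,cv2.CHAIN_APPROX_NONE)
q=max(cs,key=len)[:,0]; P=np.array([T(a,.048)[:2] for a in q])
from scipy.optimize import least_squares
f=least_squares(lambda v:np.hypot(P[:,0]-v[0],P[:,1]-v[1])-v[2],[90,-5,36],loss="soft_l1"); print("outer rim circle tool mm",f.x.round(2),np.abs(f.fun).max().round(2))
# wooden floor disc seen through: bottom inner circle z=.006
for n_,z in (("case_floor",.006),):
    ys,xs=np.nonzero(cv2.inRange(hsv,(10,20,150),(30,160,255)))
    g=np.array([T(a,.006)[:2] for a in zip(xs,ys)]); k=np.hypot(g[:,0]-f.x[0],g[:,1]-f.x[1])<75
    rc=cv2.minAreaRect(g[k].astype(np.float32)); print("plywood rect",rc)
# foot front arc: nonwhite->white transition scanning down columns
pts=[]
zf=p0[2]-.0474+.010
for x in range(255,302,3):
    col=im[170:225,x].astype(int); sat=hsv[170:225,x,1]; ok=np.nonzero((col.min(1)>165))[0]
    if len(ok): pts.append([x,170+ok[0]])
A=np.array([T(a,zf)[:2] for a in pts]); print(pts)
h=least_squares(lambda v:np.hypot(A[:,0]-v[0],A[:,1]-v[1])-27.5,[0,0],loss="soft_l1"); print("foot centre tool mm",h.x.round(2),np.abs(h.fun).max().round(2))
print("need shift mm",(f.x[:2]-h.x).round(2))
E
python3 t.py
```

```text
t 15.15 pos [0.483  0.1422 0.1272] yaw 22.37 tilt [-3.e-04  2.e-04 -1.e+00] w 0.0146 F [-0.1 -0.3 -4.6]
shift units [ 0.4474 -0.0094  0.0357] turn z None
outer rim circle tool mm [89.72 -4.67 37.12] 0.62
plywood rect ((89.8233871459961, -4.80816650390625), (100.70993041992188, 100.6561508178711), 41.18374252319336)
[[264, np.int64(192)], [267, np.int64(170)], [270, np.int64(170)], [273, np.int64(170)], [276, np.int64(170)], [279, np.int64(170)], [282, np.int64(170)], [285, np.int64(170)], [288, np.int64(191)], [291, np.int64(192)], [294, np.int64(193)], [297, np.int64(194)], [300, np.int64(195)]]
foot centre tool mm [ 15.22 -14.59] 15.04
need shift mm [74.5   9.93]
```

The rim and plywood fits agree, giving the case at tool (89.75,-4.75) mm. The foot scan picked up the plywood, so I'll restrict its rows.

```bash
sed -i 's/170:225/185:225/g; s/170+ok/185+ok/; s/range(255,302,3)/range(244,314,3)/' t.py; python3 t.py
```

```text
t 15.2 pos [0.4829 0.1424 0.1272] yaw 22.39 tilt [-1.e-04  2.e-04 -1.e+00] w 0.0147 F [-0.3  1.  -5.3]
shift units [ 0.4471 -0.0082  0.0362] turn z None
outer rim circle tool mm [89.68 -4.42 37.13] 0.68
plywood rect ((89.71810913085938, -4.539909362792969), (100.73963928222656, 100.70818328857422), 41.19459533691406)
[[259, np.int64(194)], [262, np.int64(193)], [265, np.int64(192)], [268, np.int64(191)], [271, np.int64(190)], [274, np.int64(190)], [277, np.int64(190)], [280, np.int64(190)], [283, np.int64(190)], [286, np.int64(190)], [289, np.int64(191)], [292, np.int64(192)], [295, np.int64(193)], [298, np.int64(195)], [301, np.int64(196)], [304, np.int64(198)], [307, np.int64(200)]]
foot centre tool mm [ 0.43 -0.19] 0.36
need shift mm [89.25 -4.24]
```

play_rows --pt "0.12 -0.006 0 0 0 0 0" --pt "0.28 -0.013 0 0 0 0 0" --pt "0.4 -0.019 0 0 0 0 0" --pt "0.446 -0.021 0 0 0 0 0" --pt "0.446 -0.021 0 0 0 0 0"

```text
time: 15.88
ee_pos: [0.5633, 0.1811, 0.127]
eef_rot: [0.981, 0.195, -0.0, -0.0]
ft_force: [-1.4, -0.6, -5.9]
width: 0.0148
```

play_rows --pt "0 0 0.05 0 0 0 0" --pt "0 0 0.1 0 0 0 0" --pt "0 0 0.1 0 0 0 0" --pt "0 0 0.1 0 0 0 0"

```text
time: 16.38
ee_pos: [0.5635, 0.1811, 0.1074]
eef_rot: [0.981, 0.195, 0.0, 0.0]
ft_force: [-0.2, -0.4, -4.9]
width: 0.0149
```

```bash
python3 - <<'E'
from h import *
s0=np.array([.4829,.1424]);a=np.radians(22.39);u=np.array([np.cos(a),np.sin(a)]);v=np.array([np.sin(a),-np.cos(a)])
to([*(s0+u*.08925-v*.00424),.0534])
E
```

```text
t 16.375 pos [0.5635 0.1811 0.1074] yaw 22.46 tilt [ 1.e-04  1.e-04 -1.e+00] w 0.0149 F [-0.2 -0.4 -4.9]
shift units [-2.000e-04  4.100e-03  2.701e-01] turn z None
```

play_rows --pt "0 0.004 0.03 0 0 0 0" --pt "0 0.004 0.06 0 0 0 0" --pt "0 0.004 0.09 0 0 0 0" --pt "0 0.004 0.12 0 0 0 0" --pt "0 0.004 0.12 0 0 0 0"

```text
time: 17.0
ee_pos: [0.5635, 0.1803, 0.0827]
eef_rot: [0.981, 0.195, -0.001, 0.0]
ft_force: [-0.4, -1.0, -4.9]
width: 0.0147
```

```bash
python3 -c "
from h import *
to([.5635,.1805,.0534]); print(r.read_state()['torque'])"
```

```text
t 17.0 pos [0.5635 0.1803 0.0827] yaw 22.47 tilt [-1.e-03 -1.e-04 -1.e+00] w 0.0147 F [-0.4 -1.  -4.9]
shift units [ 0.0006 -0.001   0.1464] turn z None
[-0.0376755   0.01556313 -0.03488083]
```

Underside is about 35 mm above the bench, below the flare, and there is no contact force. Continuing slowly.

play_rows --pt "0 0 0.03 0 0 0 0" --pt "0 0 0.06 0 0 0 0" --pt "0 0 0.09 0 0 0 0" --pt "0 0 0.115 0 0 0 0" --pt "0 0 0.125 0 0 0 0"

```text
time: 17.62
ee_pos: [0.5637, 0.1803, 0.0579]
eef_rot: [0.981, 0.195, -0.0, 0.0]
ft_force: [1.0, 0.2, -4.9]
width: 0.0145
```

play_rows --pt "0 0 0.01 0 0 0 0" --pt "0 0 0.015 0 0 0 0" --pt "0 0 0.018 0 0 0 0" --pt "0 0 0.018 0 0 0 0"

```text
time: 18.12
ee_pos: [0.5639, 0.1804, 0.0548]
eef_rot: [0.981, 0.195, 0.0, 0.0]
ft_force: [-0.3, 0.3, -5.0]
width: 0.0148
```

```bash
python3 -c "
from h import *
to([.5635,.1805,.0534]); print(r.read_state()['torque'])"
```

```text
t 18.125 pos [0.5639 0.1804 0.0548] yaw 22.46 tilt [ 1.e-04  2.e-04 -1.e+00] w 0.0148 F [-0.3  0.3 -5. ]
shift units [-0.0017 -0.0013  0.0069] turn z None
[-0.04752903 -0.0324169   0.00124579]
```

play_rows --pt "0 0 0.003 0 0 0 0" --pt "0 0 0.006 0 0 0 0" --pt "0 0 0.009 0 0 0 0" --pt "0 0 0.009 0 0 0 0"

```text
time: 18.62
ee_pos: [0.5641, 0.1804, 0.0533]
eef_rot: [0.981, 0.195, 0.0, 0.0]
ft_force: [-1.7, -0.7, 0.4]
width: 0.0148
```

The weight is off the wrist, so the hanger is standing on the floor. Releasing, then retreating straight up once open.

play_rows --pt "0 0 0 0 0 0 60" --pt "0 0 0 0 0 0 60" --pt "0 0 0 0 0 0 60" --pt "0 0 0 0 0 0 60" --pt "0 0 0 0 0 0 60"

```text
time: 19.25
ee_pos: [0.5639, 0.1804, 0.0529]
eef_rot: [0.981, 0.195, 0.0, 0.0]
ft_force: [0.0, 0.3, -0.6]
width: 0.0502
```

play_rows --pt "0 0 -0.1 0 0 0 60" --pt "0 0 -0.3 0 0 0 60" --pt "0 0 -0.5 0 0 0 60" --pt "-0.25 0 -0.6 0 0 0 60" --pt "-0.35 0 -0.6 0 0 0 60"

```text
time: 19.88
ee_pos: [0.4986, 0.1538, 0.176]
eef_rot: [0.981, 0.195, 0.002, 0.0]
ft_force: [0.4, -0.0, 0.7]
width: 0.0524
```

```bash
python3 - <<'E'
from h import *
to([.5635,.1805,.0534])
for n in("wrist","top","side"):
    w=eyes.camera(n)
    for l,z in(("hanger_knob",.074),("hanger",.006),("brass_center",.037),("first_center",.023),("case_mouth",.048),("case_floor",.006),("spare_center",.007)):
        for d in eyes.landmark_of(w,l)[:2]:
            if d["p"]>.3: print(n,l,round(d["p"],2),ray(w,d["xy"],z).round(4))
    if n=="wrist":
        c=px(w,[.5635,.1805,.074]); im=w["image"]; x0,y0=(c-60).astype(int).clip(0)
        sub=im[y0:y0+120,x0:x0+120]; k,l,st,ce=cv2.connectedComponentsWithStats((sub.max(2)<70).astype(np.uint8))
        for i in range(1,k):
            if 100<st[i,4]<4000: q=ce[i]+[x0,y0]; print("dark",st[i],ray(w,q,.074).round(4))
        fit(w,"new disc",.044,(10,70,60),(35,255,255),(.5635,.1805))
        m=cv2.inRange(cv2.cvtColor(im,cv2.COLOR_RGB2HSV),(100,120,40),(130,255,255)); n_,l_,st_,ce_=cv2.connectedComponentsWithStats(m)
        i=1+st_[1:,4].argmax(); ys,xs=np.nonzero(l_==i); (cx,cy),rd=cv2.minEnclosingCircle(np.c_[xs,ys].astype(np.float32)); print("rim",ray(w,(cx,cy),.048).round(4),rd)
E
```

```text
t 19.875 pos [0.4986 0.1538 0.176 ] yaw 22.49 tilt [ 0.0035  0.0016 -1.    ] w 0.0524 F [ 0.4 -0.   0.7]
shift units [ 3.487e-01 -3.000e-04  6.140e-01] turn z None
wrist hanger_knob 0.61 [0.5631 0.1787 0.074 ]
wrist hanger 0.75 [0.5647 0.1835 0.006 ]
wrist brass_center 0.97 [0.5623 0.1808 0.037 ]
wrist first_center 0.97 [ 6.081e-01 -3.000e-04  2.300e-02]
wrist first_center 0.55 [0.5633 0.1843 0.023 ]
fit new disc [0.5615 0.1802] slot yaw -36 score 0.7
rim [0.5638 0.1802 0.048 ] 42.95356369018555
top first_center 0.79 [ 0.6152 -0.0055  0.023 ]
top first_center 0.72 [ 0.5547 -0.1006  0.023 ]
top case_mouth 0.71 [0.5635 0.1702 0.048 ]
top case_floor 0.76 [0.5684 0.1764 0.006 ]
top spare_center 0.79 [ 0.5655 -0.261   0.007 ]
side hanger_knob 0.54 [0.5652 0.1742 0.074 ]
side brass_center 0.51 [0.5581 0.1767 0.037 ]
side first_center 0.78 [ 0.5432 -0.1349  0.023 ]
side first_center 0.74 [ 0.6021 -0.0315  0.023 ]
side case_mouth 0.72 [0.5676 0.1771 0.048 ]
side case_floor 0.72 [0.559  0.1761 0.006 ]
side case_floor 0.41 [ 0.5636 -0.2586  0.006 ]
side spare_center 0.59 [ 0.5735 -0.2688  0.007 ]
```

```bash
python3 -c "
from h import *
print(job.close_job())"
```

```text
the job is handed in; nothing more can be done
None
```

The job is handed in at about 20 s of the 72 s allowed. The loose brass mass is on the hanger stem above the first one, with its slot opposite. The loaded hanger stands in the blue case, and the gripper is open and clear of it.

**Stacking:** I pushed the mass until the hanger itself moved along, with the stem staying at the same place in the slot. The new slot points to about +25° and the first one's to about -157°.

**Placing:** I lifted the hanger by its knob and lowered it slowly. The wrist load went from about -5 N to 0 with the tool at 53.3 mm, and the full-depth height worked out to 53.4 mm. The wrist camera then showed the knob, the brass mass and the case rim all within about 2 mm of each other.

**Checks that disagreed:**
- The slot-angle fit gave useless values once the discs were stacked (-170° and -36°), because the brass below shows through the slot. I relied on the pictures taken after stacking and during the carry instead.
- I had used up my 12 pictures by the carry, so the final placement was checked by numbers only.
- The top and side cameras were up to 10 mm off the wrist camera on the case and hanger. I judged them less reliable.
- The networks put the red practice mass within about 15 mm of its first readings, within their usual scatter. The arm never touched it.

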